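# Uncover the dish and take the bun with the tongs

### The job

Lift the clear cover off the round black dish by its handle and stand it upright on the free white table, clear of the dish. Then pick up the serving tongs, close them on the bun, and hold it up well above the dish (the bun a good 10 cm above the dish), staying like that at the finish: the program ends while the gripper still holds the tongs and the tongs hold the bun. Touch the bun only with the tongs, and leave the gold tin, the ramekin and the small saucer where they are.

Things in the scene. Friction and masses are not known exactly. Their poses are not given: they have to be found in the camera images.
- dish: round flat black serving dish, 156 mm across at its flat top, 12 mm high, fixed to the table; origin at the centre of its underside (table height), z up
- bun: small golden-brown bread bun with a few seeds, upright, round, 42 mm across, 40 mm high, sides vertical from 12 to 27 mm above its underside, about 40 g; stands on the dish under the cover, up to about 15 mm off the dish's centre; origin at the centre of its underside
- bun_center (a point): middle of the bun, 20 mm above its underside
- cover: clear plastic round cover, open below, 124 mm across, dome 65 mm high, wall 3 mm, about 220 g, standing on the dish over the bun; on top a steel loop handle: a bar along the cover's y, 64 mm long, 10 mm wide (along x), 10 mm high, its middle 100 mm above the underside, 30 mm free under the bar, its feet 47 mm apart; origin at the centre of the open underside, z up
- cover_handle (a point): middle of the cover's handle bar
- tongs: steel serving tongs lying on the table on the edges of their two arms, 204 mm long, 26 mm high, about 130 g: an upright round hub (18 mm across) and two sprung arms spreading evenly to either side of the tongs' x axis; origin at the centre of the hub's underside, x along the middle from hub to tips, z up
- tongs_grip (a point): on the tongs' x axis 95 mm from the hub, 13 mm above the underside, near the centre of mass: midway between black rubber grips (65 to 125 mm from the hub) on the arms' outsides, to be squeezed together along the tongs' y. Across the grips here: 58 mm open, 41 mm when closed on the bun (grips then parallel; open, each slants 0.09 rad outwards)
- tongs_tip (a point): midway between the two tip cups, where the item is to be held: on the tongs' x axis, 185 mm from the hub, 13 mm above the underside. Open, the shallow cups stand 75 mm apart (about 68 mm at their lips)
- tongs_left (a joint): swing of the left arm inwards (rad): 0 open, about 0.09 closed on the bun, 0.14 shut; the right arm swings by the same amount. Springs push each grip outwards with 8 N (open) to 11 N (shut), so the tongs reopen with the gripper; pressed a few mm inside 58 mm they can be carried half open, a stronger squeeze shuts them
- tin: closed round gold tin with black top, 80 mm across, 24 mm high; bystander; origin at the centre of its underside
- ramekin: white open ceramic cup, 76 mm across, 45 mm high; bystander; origin at the centre of its underside
- saucer: small black saucer with a wafer on it, 86 mm across, 16 mm high; bystander; origin at the centre of its underside
Mind the look-alikes: they are no part of the job. What is meant by the cover is not blue, green or orange, and is the smaller of those in its own colour.

How it is judged:
By the outcome, as a careful person would: the job done as asked, in the order asked, and still so for the second after the job is handed in, while the arm keeps its last pose, push and grip.
It also fails if it takes over 54 s, if anything falls off the work surface, if the arm or the gripper's body presses on something with over 40 N, if the wrist force passes 120 N, or if a joint passes its speed limit or range.

### The arm

A 6-joint arm with a two-finger parallel gripper is mounted at the origin on the work surface. World frame = base frame: x ahead of the robot, y to its left, z up, the work surface at z = 0. Lengths are in mm, angles in rad, forces in N, time in s.
With the tool pointing down it reaches from about 425 to 925 mm from the base axis. Payload 12.5 kg.
Tool frame: the origin (TCP) lies at the very end of the fingers, on their centre line; the grasp point (between the pads) lies 19 mm behind it; z points along the fingers, y is the direction in which the jaws open and shut (so a half turn about z gives the same grasp; the last joint's range is limited). The gripper opens to 85 mm and grips with 20 to 120 N. Pads are 22 mm wide; open, the fingers measure 114 mm over their backs; the gripper's body (76 mm by 85 mm) begins 54 mm behind the grasp point. The pads swing forward as they close: fully open they stand 13 mm farther back than shut.
Start: joints at [-0.106, 0.491, 1.559, -0, 1.092, -0.106], TCP at [625.016, 0.021, 231.327] pointing down, gripper open.
Joint ranges: [-3.1, 3.1], [-0.84, 2.19], [0.05, 2.79], [-1.13, 4.28], [0.06, 2.93], [-2.69, 2.69]. Speed limits (rad/s): [2.22, 2.22, 2.79, 3.14, 3.14, 3.14].

### API

Orientations are given as a unit quaternion [x, y, z, w].
In Python, from bench import bot gives the robot as it stands.
- The arm moves only by the tool drive_tool, never from a script. Its argument "increments" is a list of rows, each a list of 7 numbers: the shift along the tool's x, y, z normalised to -1 to 1, where 1 is 300 mm, then the turn, a rotation vector about the tool's x, y, z normalised to -1 to 1, where 1 is 45 degrees, then the closure, from -1 (fully open) to 1 (shut), so that 0 is half open. A call has 1 to 8 rows; each row is the pose to reach, as a shift and turn from the pose commanded when the call began, along the tool's axes at that moment; what a row does not reach only later rows make up. A row lasts 1/10 s, in which the tool goes at most 50 mm and 8.59 degrees, less where a joint would pass 70% of its speed; a pose out of reach is approached as far as the arm can. A call with a number of a shift or a turn outside -1 to 1 is refused whole. A call with a gripper value outside its range is refused whole. The fingers move at their own pace and stop on an object; "squeeze" is the grip in N (left out, the last holds). Time passes only in rows, so rows that repeat a pose let the fingers close. It gives the time, the measured TCP pose, the force and the opening at its end, in the units of the state.
- bot.get_state(): the state, without advancing time (a new reading comes with each control period).
- bot.camera(name): name is "scene" or "side" or "wrist"; returns the picture (420x560x3 uint8, blue, green, red); there is no depth.
- bot.camera_model(name): a dict with "fx", "fy", "cx", "cy" (pixels), "k1" (the pictures are not rectified: a ray, as slopes to the right and down, at radius r is drawn at 1 + k1 r^2 times it, then the intrinsics apply), "eye" and "rotation" of the camera in the world. Camera axes: x right, y up, looking along -z (the intrinsics and any distortion apply to the point x, -y, -z); pixel columns grow to the right and rows downward; lengths in mm; the calibration is good to about 2 mm. A picture is of the moment at which its call begins: read the wrist's pose just before it. camera_model takes no time and is no camera call; for the wrist camera it gives the pose at the moment of the call.
- bot.sign_off(): hands the job in, once; it reports no verdict.
The state is a dict: "t": time; "q": joint angles; "qd": joint speeds; "effort": joint torques, N m; "ee_pos": TCP position; "orientation": TCP orientation; "contact_force": force on the tool from outside, world axes, zero at the start; "moment": the same for the moment, N m; "opening": opening from 0.0 (shut) to 1.0 (fully open).
Only numpy, scipy, OpenCV 4.12 (cv2) and the standard library are available. Lean on these libraries where they do the work, as an engineer would, in place of code of your own. Each camera call takes 0.05 s, during which the arm holds its last target. There are 200 camera calls.

## Working session

There is one attempt and no reset: what is moved stays moved. The work goes in short steps, Python scripts to look and compute and a tool call to move; the robot and the scene stay as the last step left them, time stands still between calls to the robot, and variables do not carry over. Pictures are saved under pics/ and viewed, about 8 in all and at most 12, crops included, and the job is handed in when it is done.

Besides the shell and the picture viewer there is one more tool, called in YAML: its name, and indented under it one key for each argument. drive_tool: Moves the arm, as the interface text tells. Scaled input: -1 to 1 covers 300 mm each way for a shift and 45 degrees each way for a turn. Its arguments: {"type":"object","properties":{"increments":{"type":"array"},"squeeze":{"type":"number"}},"required":["increments"]}

```bash
ls; mkdir -p pics; cat > h.py <<'E'
import numpy as np, cv2
from bench import bot
def shot(n,f=None):
    m=bot.camera_model(n); im=np.array(bot.camera(n)); 
    if f: cv2.imwrite('pics/'+f,im)
    return im,m
def ray(m,u,v):
    x=(u-m['cx'])/m['fx']; y=(v-m['cy'])/m['fy']
    rd=np.hypot(x,y); r=rd
    for _ in range(30): r=rd/(1+m['k1']*r*r)
    s=r/rd if rd>0 else 1
    d=np.array(m['rotation']).reshape(3,3)@np.array([x*s,-y*s,-1.]); return np.array(m['eye'],float),d/np.linalg.norm(d)
def onz(m,u,v,z):
    e,d=ray(m,u,v); return e+d*(z-e[2])/d[2]
def proj(m,p):
    c=np.array(m['rotation']).reshape(3,3).T@(np.array(p,float)-m['eye']); x,y=c[0]/-c[2],-c[1]/-c[2]
    k=1+m['k1']*(x*x+y*y); return m['cx']+m['fx']*x*k, m['cy']+m['fy']*y*k
def tri(m1,p1,m2,p2):
    e1,d1=ray(m1,*p1); e2,d2=ray(m2,*p2)
    s=np.linalg.lstsq(np.c_[d1,-d2],e2-e1,rcond=None)[0]; a=e1+s[0]*d1; b=e2+s[1]*d2
    return (a+b)/2, np.linalg.norm(a-b)
E
python3 - <<'E'
from h import *
import pickle
D={}
for n in ['scene','side','wrist']:
    D[n]=shot(n,n+'0.png'); m=D[n][1]; print(n,m['eye'],m['fx'],m['k1'])
pickle.dump(D,open('d0.pkl','wb'))
print(bot.get_state())
E
```

```text
pics
scene [ 845.84071167  617.47312083 1005.50023343] 446.8219962682812 -0.018822567570997203
side [-124.27058281  913.03636727  830.63858688] 485.03323495858115 -0.0566081445859984
wrist [626.07183391  81.67141296 373.09660919] 325.9553530238756 0.02444710732194306
{'t': 0.15, 'q': array([-1.05608189e-01,  4.91414196e-01,  1.55931119e+00, -8.53411391e-06,
        1.09166831e+00, -1.05565946e-01]), 'qd': array([-3.13671441e-04, -2.60600605e-03, -1.77349993e-03, -7.08546627e-05,
       -3.07592796e-04,  1.09807074e-03]), 'effort': array([ 2.22927323e-03, -6.18710160e+01, -2.61691117e+01, -6.12520193e-05,
        3.21192107e-03,  1.30420885e-04]), 'ee_pos': array([6.24843806e+02, 3.22185655e-02, 2.30865664e+02]), 'orientation': array([ 7.07120267e-01,  7.07093181e-01, -2.54731789e-04, -3.09103881e-04]), 'contact_force': array([-0.05257748,  1.09231958,  0.07878519]), 'moment': array([ 0.03322443, -0.0630179 ,  0.00146797]), 'opening': 1.0021405666765382}
```

View pics/scene0.png

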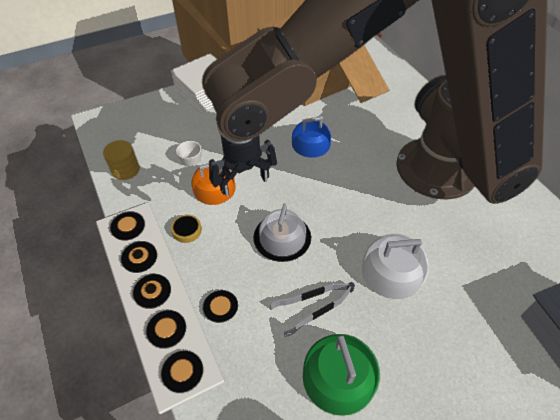

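View pics/side0.png

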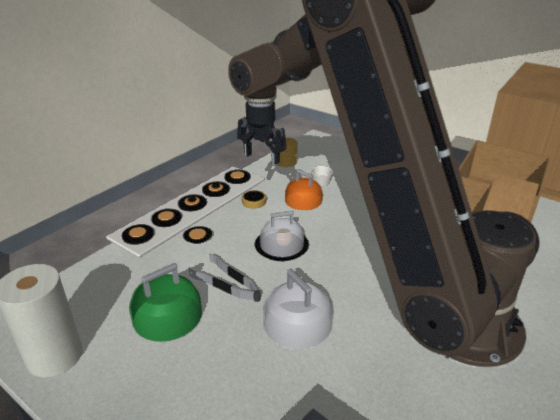

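Scene view: the covers are orange (213,185), blue (311,138), green (341,372), large grey-clear (395,265), and small clear (282,232) on the black dish with the bun visible inside. The small clear one fits because it is the smaller of the two uncoloured covers and stands on the dish. The tongs have their hub at about (350,288) and tips at about (270,303) and (290,330). Next is an enlarged crop to confirm.

```bash
python3 - <<'E'
from h import *
a=cv2.imread('pics/scene0.png')[190:340,225:435]; b=cv2.imread('pics/side0.png')[195:345,180:340]
a=cv2.resize(a,None,fx=2,fy=2,interpolation=2); b=cv2.resize(b,None,fx=2,fy=2,interpolation=2)
cv2.imwrite('pics/crop0.png',np.hstack([a,b]))
E
```

```text
(no output)
```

View pics/crop0.png

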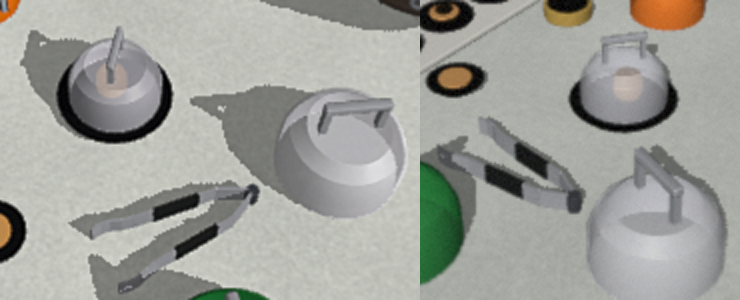

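The crop confirms it: the small clear cover with the bun inside stands on the dish, and the tongs lie open beside it. Now I'll measure.

```bash
python3 - <<'E'
from h import *
import pickle
D=pickle.load(open('d0.pkl','rb')); (S,ms),(T,mt),(W,mw)=D['scene'],D['side'],D['wrist']
# handle bar mids: endpoints by eye
bs=[(285,206),(280.5,222.5)]; bt=[(271.5,215.5),(293,214)]
for p in bs: print('S bar z112',onz(ms,*p,112).round(0))
for p in bt: print('T bar z112',onz(mt,*p,112).round(0))
# dish: dark pixels
for im,m,c in((S,ms,(282,235)),(T,mt,(282,243))):
    g=im.max(2); mask=((g<35)*255).astype(np.uint8)
    n,l,st,ce=cv2.connectedComponentsWithStats(mask)
    for i in range(1,n):
        if st[i,4]>15:
            x,y,w,h,a=st[i]
            if abs(ce[i][0]-c[0])<110 and abs(ce[i][1]-c[1])<75: print(st[i],ce[i].round(1),onz(m,*ce[i],12).round(0))
    # dish outline on plane
    yy,xx=np.nonzero(mask); s=(abs(xx-c[0])<35)&(abs(yy-c[1])<30)
    h=cv2.convexHull(np.c_[xx[s],yy[s]].astype(np.int32))[:,0]
    P=np.array([onz(m,*p,10)[:2] for p in h]); (cc,r)=cv2.minEnclosingCircle(P.astype(np.float32)); print('dish',cc,r)
for p in [(350,288),(313,293),(322,310),(271,304),(288,331)]: print('tongs S',p,onz(ms,*p,20).round(0))
for n,p in dict(tin=(186,226),saucer=(220,305),ram=(188,150),big=(395,270),green=(341,380)).items(): print(n,onz(ms,*p,10).round(0))
cv2.imwrite('pics/w0.png',W)
E
```

```text
Traceback (most recent call last):
  File "h.py", line 14, in onz
    e,d=ray(m,u,v); return e+d*(z-e[2])/d[2]
        ~~~^^^^^^^
  File "h.py", line 12, in ray
    d=np.array(m['rotation']).reshape(3,3)@np.array([x*s,-y*s,-1.]); return np.array(m['eye'],float),d/np.linalg.norm(d)
      ~~~~~~~~~~~~~~~~~~~~~~~~~~~~~~~^^^^^
ValueError: cannot reshape array of size 4 into shape (3,3)
```

Rotation is a quaternion.

```bash
sed -i "s/np.array(m\['rotation'\]).reshape(3,3)/Rot.from_quat(m['rotation']).as_matrix()/; 1a from scipy.spatial.transform import Rotation as Rot" h.py
cat > m0.py <<'E'
from h import *
import pickle
D=pickle.load(open('d0.pkl','rb')); (S,ms),(T,mt),(W,mw)=D['scene'],D['side'],D['wrist']
bs=[(285,206),(280.5,222.5)]; bt=[(271.5,215.5),(293,214)]
for p in bs: print('S bar z112',onz(ms,*p,112).round(0))
for p in bt: print('T bar z112',onz(mt,*p,112).round(0))
for im,m,c in((S,ms,(282,235)),(T,mt,(282,243))):
    mask=(im.max(2)<35)
    yy,xx=np.nonzero(mask); s=(abs(xx-c[0])<35)&(abs(yy-c[1])<30)
    h=cv2.convexHull(np.c_[xx[s],yy[s]].astype(np.int32))[:,0]
    P=np.array([onz(m,*p,10)[:2] for p in h]); (cc,r)=cv2.minEnclosingCircle(P.astype(np.float32)); print('dish',cc,r)
for p in [(350,288),(313,293),(322,310),(271,304),(288,331)]: print('tongs S',p,onz(ms,*p,20).round(0))
for n,p in dict(tin=(186,226),saucer=(220,305),ram=(188,150),big=(395,270),green=(341,380)).items(): print(n,onz(ms,*p,10).round(0))
E
python3 m0.py
```

```text
S bar z112 [524.  -0. 112.]
S bar z112 [558.  41. 112.]
T bar z112 [556.  43. 112.]
T bar z112 [514.   1. 112.]
dish (542.3989868164062, 17.6589298248291) 75.95977020263672
dish (540.2646484375, 18.71445083618164) 75.02428436279297
tongs S (350, 288) [465. 236.  20.]
tongs S (313, 293) [552. 207.  20.]
tongs S (322, 310) [555. 256.  20.]
tongs S (271, 304) [657. 187.  20.]
tongs S (288, 331) [651. 266.  20.]
tin [ 760. -131.   10.]
saucer [766. 129.  10.]
ram [ 656. -403.   10.]
big [330. 241.  10.]
green [598. 415.  10.]
```

View pics/wrist0.png

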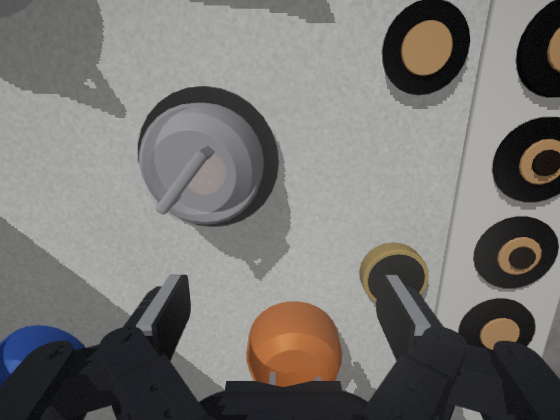

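Wrist view: the handle bar runs from (208,153) to (163,210), with the bun dimly visible at (208,172). Next I'll refine the handle by wrist ray and look for a free spot on the −y side.

```bash
python3 - <<'E'
from h import *
import pickle
D=pickle.load(open('d0.pkl','rb')); (S,ms),(T,mt),(W,mw)=D['scene'],D['side'],D['wrist']
a,b=onz(mw,207,154,112),onz(mw,165,209,112); print(a.round(1),b.round(1),((a+b)/2).round(1),np.linalg.norm(a-b),np.degrees(np.arctan2(*(a-b)[1::-1])))
ws=[(207,154),(165,209)]; ss=[(285,206),(280.5,222.5)]; tt=[(271.5,215.5),(293,214)]
print('midtri', tri(ms,np.mean(ss,0),mw,np.mean(ws,0)), tri(mt,np.mean(tt,0),mw,np.mean(ws,0)))
# cover centre hint: rim on dish, dome
for n,p in dict(orange=(213,192),blue=(311,145)).items(): print(n,onz(ms,*p,15).round(0))
for n,p in dict(orange=(305,198)).items(): print(n,onz(mt,*p,15).round(0))
# wrist blue/orange edges
print('blue edge w',onz(mw,85,345,20).round(0),onz(mw,35,328,20).round(0),'orange left edge',onz(mw,248,350,30).round(0), onz(mw,293,303,30).round(0))
for q in [(500,-150),(480,-150),(460,-150),(520,-140)]:
    print(q,[tuple(np.round(proj(m,(*q,0)))) for m in (ms,mt,mw)])
E
```

```text
[565.3  42.1 112. ] [526.6  -4.  112. ] [545.9  19.1 112. ] 60.186237997800156 49.992348061735676
midtri (array([543.04102334,  19.17397317, 109.64474885]), np.float64(5.145424801878621)) (array([542.37839153,  15.8688594 , 104.51073416]), np.float64(5.071571655174978))
orange [ 651. -206.   15.]
blue [ 306. -247.   15.]
orange [ 625. -224.   15.]
blue edge w [ 367. -221.   20.] [ 309. -194.   20.] orange left edge [ 580. -222.   30.] [ 638. -152.   30.]
(500, -150) [(np.float64(269.0), np.float64(191.0)), (np.float64(325.0), np.float64(225.0)), (np.float64(187.0), np.float64(288.0))]
(480, -150) [(np.float64(275.0), np.float64(188.0)), (np.float64(330.0), np.float64(227.0)), (np.float64(172.0), np.float64(288.0))]
(460, -150) [(np.float64(281.0), np.float64(186.0)), (np.float64(336.0), np.float64(229.0)), (np.float64(156.0), np.float64(289.0))]
(520, -140) [(np.float64(264.0), np.float64(195.0)), (np.float64(318.0), np.float64(224.0)), (np.float64(202.0), np.float64(282.0))]
```

drive_tool:
  increments:
    - [0.063,-0.273,0.1,0,0,1,-1]
    - [0.063,-0.273,0.1,0,0,1,-1]
    - [0.063,-0.273,0.1,0,0,1,-1]
    - [0.063,-0.273,0.1,0,0,1,-1]
    - [0.063,-0.273,0.1,0,0,1,-1]
    - [0.063,-0.273,0.1,0,0,1,-1]
    - [0.063,-0.273,0.1,0,0,1,-1]
    - [0.063,-0.273,0.1,0,0,1,-1]
  squeeze: 60

```text
t: 0.95
ee_pos: [543.1, 18.9, 201.2]
orientation: [0.924, 0.383, -0.0, -0.0]
contact_force: [0.2, 0.8, 0.8]
opening: 1.003
```

```bash
python3 - <<'E'
from h import *
im,m=shot('wrist','w1.png'); import pickle; pickle.dump((im,m),open('d1.pkl','wb'))
s=bot.get_state(); print(s['t'],s['ee_pos'],s['orientation'],s['contact_force'],proj(m,(543,19,112)))
E
```

```text
1.0 [543.06804745  18.91158831 201.23931874] [ 9.23617894e-01  3.83314470e-01 -5.50137539e-05 -2.05422003e-05] [-0.83818398  0.62764086  0.58765757] (np.float64(281.5302403597972), np.float64(217.16504276928683))
```

View pics/w1.png

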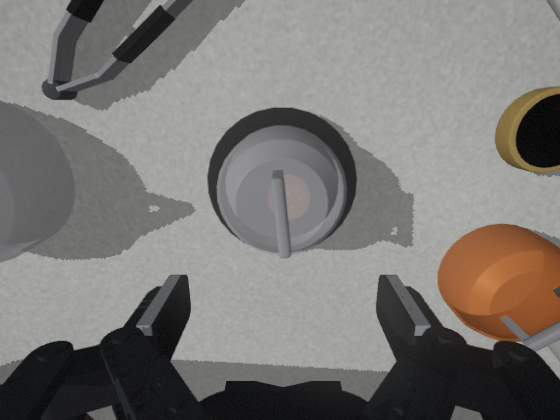

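The bar runs from (278,172) to (285,256). Its midpoint matches the prediction, and it is tilted about 5°. I'll correct that, descend and grip.

drive_tool:
  increments:
    - [0,0,0.1,0,0,-0.11,-1]
    - [0,0,0.2,0,0,-0.11,-1]
    - [0,0,0.3,0,0,-0.11,-1]
    - [0,0,0.36,0,0,-0.11,-1]
    - [0,0,0.36,0,0,-0.11,1]
    - [0,0,0.36,0,0,-0.11,1]
    - [0,0,0.36,0,0,-0.11,1]
    - [0,0,0.36,0,0,-0.11,1]
  squeeze: 60

```text
t: 1.8
ee_pos: [543.6, 18.9, 94.4]
orientation: [0.906, 0.422, 0.001, 0.0]
contact_force: [0.4, -0.1, -0.6]
opening: 0.332
```

drive_tool:
  increments:
    - [0,0,0,0,0,0,1]
    - [0,0,0,0,0,0,1]
    - [0,0,0,0,0,0,1]
    - [0,0,0,0,0,0,1]

```text
t: 2.2
ee_pos: [543.0, 19.1, 93.7]
orientation: [0.906, 0.422, 0.0, -0.0]
contact_force: [-3.0, 2.7, 6.0]
opening: 0.102
```

drive_tool:
  increments:
    - [0,0,-0.03,0,0,0,1]
    - [0,0,-0.1,0,0,0,1]
    - [0,0,-0.18,0,0,0,1]
    - [0,0,-0.26,0,0,0,1]
    - [0,0,-0.34,0,0,0,1]
    - [0,0,-0.36,0,0,0,1]
    - [0,0,-0.36,0,0,0,1]

```text
t: 2.9
ee_pos: [543.3, 18.8, 201.9]
orientation: [0.906, 0.422, 0.001, 0.0]
contact_force: [0.6, 0.6, -2.2]
opening: 0.1
```

```bash
python3 - <<'E'
from h import *
im,m=shot('side','s2.png'); im2,m2=shot('scene','sc2.png')
cv2.imwrite('pics/c2.png',np.hstack([im[60:330,120:430],im2[90:360,150:460]]))
s=bot.get_state(); print(s['t'],s['ee_pos'],s['contact_force'],s['opening'])
R=Rot.from_quat(s['orientation'])
print('to place',R.inv().apply(np.array([480,-160,s['ee_pos'][2]])-s['ee_pos'])/300)
E
```

```text
3.0 [542.67794954  18.8921139  200.35173936] [-0.0368932  -0.5683209  -2.29934093] 0.10259856750599458
to place [-5.90877001e-01  2.23822922e-01  2.10464909e-04]
```

View pics/c2.png

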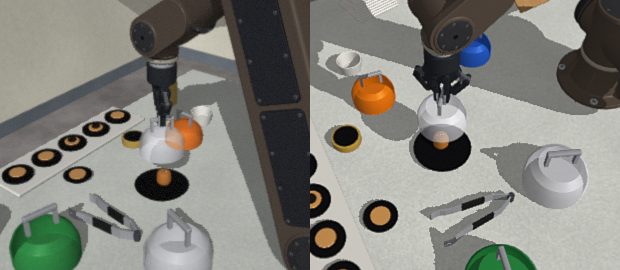

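The cover is lifted (contact force −2.3 N, about 220 g) and the bun stays on the dish. Now moving to (480,−160).

drive_tool:
  increments:
    - [-0.08,0.03,0,0,0,0,1]
    - [-0.2,0.08,0,0,0,0,1]
    - [-0.34,0.13,0,0,0,0,1]
    - [-0.48,0.18,0,0,0,0,1]
    - [-0.56,0.21,0,0,0,0,1]
    - [-0.59,0.224,0.05,0,0,0,1]
    - [-0.59,0.224,0.15,0,0,0,1]
    - [-0.59,0.224,0.25,0,0,0,1]

```text
t: 3.8
ee_pos: [480.1, -160.2, 124.6]
orientation: [0.907, 0.422, -0.0, -0.0]
contact_force: [-0.1, -0.9, -2.9]
opening: 0.098
```

drive_tool:
  increments:
    - [0,0,0.05,0,0,0,1]
    - [0,0,0.09,0,0,0,1]
    - [0,0,0.12,0,0,0,1]
    - [0,0,0.14,0,0,0,1]
    - [0,0,0.14,0,0,0,1]

```text
t: 4.3
ee_pos: [480.6, -159.7, 83.8]
orientation: [0.906, 0.422, -0.0, -0.0]
contact_force: [-0.1, 0.1, -1.2]
opening: 0.102
```

drive_tool:
  increments:
    - [0,0,0.004,0,0,0,1]
    - [0,0,0.007,0,0,0,1]
    - [0,0,0.007,0,0,0,1]

```text
t: 4.6
ee_pos: [480.8, -159.8, 82.6]
orientation: [0.906, 0.422, 0.0, 0.0]
contact_force: [0.6, 1.3, -1.8]
opening: 0.106
```

drive_tool:
  increments:
    - [0,0,0,0,0,0,0.5]
    - [0,0,0,0,0,0,0]
    - [0,0,0,0,0,0,-1]
    - [0,0,0,0,0,0,-1]
    - [0,0,0,0,0,0,-1]
    - [0,0,0,0,0,0,-1]

```text
t: 5.2
ee_pos: [480.7, -159.8, 82.2]
orientation: [0.906, 0.422, 0.0, 0.0]
contact_force: [-0.3, -0.1, -0.7]
opening: 0.998
```

drive_tool:
  increments:
    - [0,0,-0.03,0,0,0,-1]
    - [0,0,-0.15,0,0,0,-1]
    - [0,0,-0.3,0,0,0,-1]
    - [0,0,-0.45,0,0,0,-1]
    - [0,0,-0.5,0,0,0,-1]
    - [0,0,-0.5,0,0,0,-1]

```text
t: 5.8
ee_pos: [481.3, -160.1, 235.3]
orientation: [0.906, 0.422, 0.002, 0.002]
contact_force: [-1.0, 0.1, -0.4]
opening: 0.999
```

```bash
python3 - <<'E'
from h import *
im,m=shot('scene','sc3.png'); cv2.imwrite('pics/c3.png',cv2.resize(im[80:360,150:460],None,fx=2,fy=2))
s=bot.get_state(); print(s['t'],s['ee_pos'],s['q'],s['contact_force'],s['opening'])
R=Rot.from_quat(s['orientation'])
print('to tongs',R.inv().apply(np.array([545,231,s['ee_pos'][2]])-s['ee_pos'])/300)
E
```

```text
5.85 [ 480.70793643 -159.80120213  233.4232006 ] [-4.51405616e-01  3.20007126e-01  1.84271091e+00  2.32494010e-05
  9.76336638e-01  2.47532815e-01] [-0.15152176  0.2134546  -0.21134152] 0.9962140928084621
to tongs [ 1.13510554e+00 -6.74101537e-01 -9.28440289e-04]
```

View pics/c3.png

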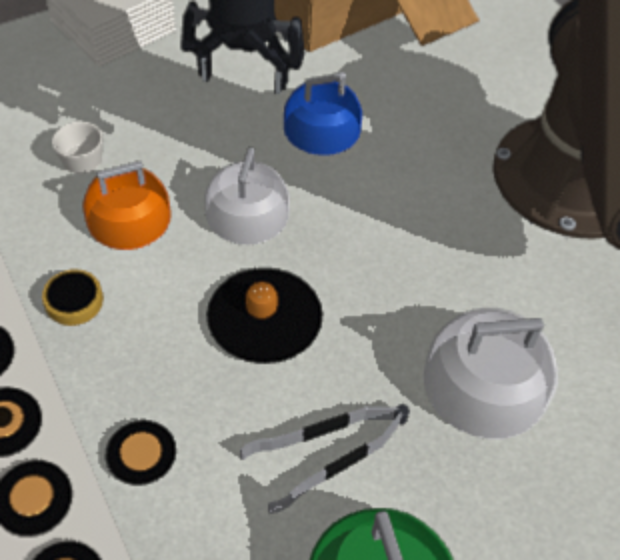

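Scene: the cover stands upright on the free table, and the bun is alone on the dish. Now over to the tongs, turning about −127°.

drive_tool:
  increments:
    - [0.1,-0.06,0,0,0,-0.19,-1]
    - [0.2,-0.12,0,0,0,-0.38,-1]
    - [0.32,-0.19,0,0,0,-0.57,-1]
    - [0.44,-0.26,0,0,0,-0.76,-1]
    - [0.57,-0.34,0,0,0,-0.95,-1]
    - [0.7,-0.42,0,0,0,-1,-1]
    - [0.8,-0.48,0,0,0,-1,-1]
    - [0.8,-0.48,0,0,0,-1,-1]

```text
t: 6.65
ee_pos: [524.5, 119.9, 230.7]
orientation: [0.675, 0.738, -0.001, -0.001]
contact_force: [0.4, 0.1, 0.6]
opening: 1.0
```

```bash
cat > to.py <<'E'
import sys; from h import *
s=bot.get_state(); R=Rot.from_quat(s['orientation']); g=np.array([float(a) for a in sys.argv[1:4]])
tx=R.apply([1,0,0]); th=90-np.degrees(np.arctan2(tx[1],tx[0]))
print(s['t'],s['ee_pos'].round(1),'theta',th,'q',s['q'].round(2),'shift',(R.inv().apply(g-s['ee_pos'])/300).round(4))
E
python3 to.py 545 231 230
```

```text
6.65 [524.5 119.9 230.7] theta -5.16486075535218 q [0.1  0.37 1.77 0.   1.   0.01] shift [0.3626 0.1014 0.0023]
```

drive_tool:
  increments:
    - [0.1,0.03,0,0,0,-0.19,-1]
    - [0.2,0.06,0,0,0,-0.38,-1]
    - [0.3,0.08,0,0,0,-0.57,-1]
    - [0.36,0.1,0,0,0,-0.76,-1]
    - [0.36,0.1,0,0,0,-0.95,-1]
    - [0.36,0.1,0,0,0,-1,-1]

```text
t: 7.25
ee_pos: [545.0, 226.6, 230.6]
orientation: [0.34, 0.941, -0.001, -0.001]
contact_force: [0.0, -0.2, 0.3]
opening: 1.003
```

drive_tool:
  increments:
    - [0,0,0,0,0,-0.2,-1]
    - [0,0,0,0,0,-0.4,-1]
    - [0,0,0,0,0,-0.6,-1]
    - [0,0,0,0,0,-0.8,-1]
    - [0,0,0,0,0,-0.82,-1]
    - [0,0,0,0,0,-0.82,-1]

```text
t: 7.85
ee_pos: [545.1, 226.0, 231.0]
orientation: [0.028, 1.0, -0.0, -0.001]
contact_force: [0.5, -0.4, -0.2]
opening: 1.003
```

```bash
python3 to.py 545 231 230; python3 - <<'E'
from h import *
im,m=shot('wrist','w4.png'); import pickle; pickle.dump((im,m),open('d4.pkl','wb')); print(m)
E
```

```text
7.85 [545.1 226.  231. ] theta -86.84711039139674 q [ 0.28  0.44  1.65 -0.    1.06 -1.23] shift [0.0013 0.0166 0.0033]
{'fx': 325.9553530238756, 'fy': 325.9553530238756, 'cx': 282.89452062196193, 'cy': 211.23693026305227, 'k1': 0.02444710732194306, 'eye': array([464.52419663, 230.10503653, 373.46252892]), 'rotation': array([-0.1167214 , -0.11038413,  0.67819818,  0.71710437])}
```

View pics/w4.png

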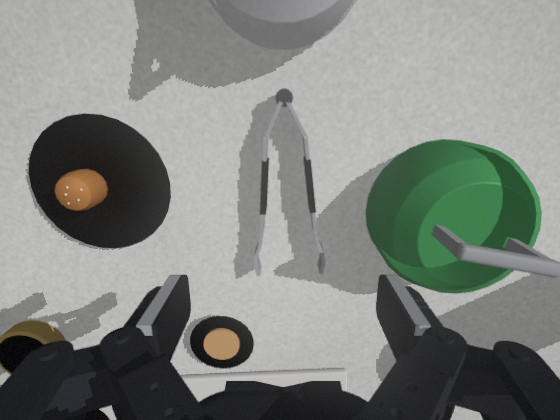

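Wrist view: the tongs' hub is at (285,96), grips at x≈264 and 310 (rows 158–213), tips at (258,268) and (322,268), and the bun is at (81,190). Computing tongs and bun positions.

```bash
python3 - <<'E'
from h import *
import pickle
W,mw=pickle.load(open('d4.pkl','rb'))
P={k:onz(mw,*p,24) for k,p in dict(hub=(285,96),gl0=(264.5,158),gl1=(263,213),gr0=(308,158),gr1=(313,210),tl=(258,268),tr=(322,268)).items()}
for k,v in P.items(): print(k,v.round(1))
h=P['hub']; ends=(P['tl']+P['tr'])/2; gm=(P['gl0']+P['gr0']+P['gl1']+P['gr1'])/4
d=ends-h; print('dir tips',np.degrees(np.arctan2(d[1],d[0])),np.linalg.norm(d),'gripmid',gm, np.degrees(np.arctan2((gm-h)[1],(gm-h)[0])),np.linalg.norm(gm-h))
S,ms=shot('scene','sc5.png'); T,mt=shot('side','si5.png')
C={}
for n,im,m,c,w in (('S',S,ms,(281,230),22),('T',T,mt,(284,240),22),('W',W,mw,(81,190),40)):
    hsv=cv2.cvtColor(im,cv2.COLOR_BGR2HSV); k=cv2.inRange(hsv,(5,90,60),(25,255,255))
    q=np.zeros_like(k); q[c[1]-w:c[1]+w,c[0]-w:c[0]+w]=1; k=k*q; yy,xx=np.nonzero(k)
    C[n]=(xx.mean(),yy.mean()); print(n,C[n],len(xx),(xx.min(),xx.max(),yy.min(),yy.max()),onz(m,*C[n],33).round(1))
print(tri(ms,C['S'],mt,C['T']),tri(ms,C['S'],mw,C['W']),tri(mt,C['T'],mw,C['W']))
E
```

```text
hub [459.  232.5  24. ]
gl0 [520.1 207.3  24. ]
gl1 [582. 201.  24.]
gr0 [522.7 253.8  24. ]
gr1 [581.6 257.6  24. ]
tl [651.2 189.8  24. ]
tr [655.5 266.4  24. ]
dir tips -1.309676501449532 194.38225883400636 gripmid [551.59855179 229.91049739  24.        ] -1.6248048671309998 92.63600138711949
S (np.float64(280.53036437246965), np.float64(229.69230769230768)) 247 (np.int64(273), np.int64(288), np.int64(221), np.int64(239)) [542.6  10.7  33. ]
T (np.float64(283.27853881278537), np.float64(236.73972602739727)) 219 (np.int64(276), np.int64(290), np.int64(229), np.int64(245)) [536.8  14.1  33. ]
W (np.float64(80.90813341135167), np.float64(189.12463428905792)) 1709 (np.int64(54), np.int64(107), np.int64(169), np.int64(210)) [541.3   9.9  33. ]
(array([541.12715128,   7.81202227,  27.78811133]), np.float64(0.6216238983526946)) (array([541.8168713 ,   8.88758978,  30.74184915]), np.float64(0.71844596599889)) (array([543.21483124,   5.03362603,  25.14138513]), np.float64(0.4086746351239001))
```

Tongs: hub (459,232), axis −1.5°, grip point about (554,230); the hub-to-tip length agrees with the spec. Bun centre is about (541.5,10). Descending over the tongs' grips.

```bash
python3 to.py 554 230 40
```

```text
8.0 [545.3 226.3 231.6] theta -86.73897344105552 q [ 0.28  0.44  1.65 -0.    1.06 -1.23] shift [-0.0288  0.0141  0.6386]
```

drive_tool:
  increments:
    - [-0.029,0.014,0.1,0,0,-0.037,-1]
    - [-0.029,0.014,0.25,0,0,-0.037,-1]
    - [-0.029,0.014,0.4,0,0,-0.037,-1]
    - [-0.029,0.014,0.55,0,0,-0.037,-1]
    - [-0.029,0.014,0.64,0,0,-0.037,-1]
    - [-0.029,0.014,0.7,0,0,-0.037,-1]
    - [-0.029,0.014,0.74,0,0,-0.037,-1]
    - [-0.029,0.014,0.74,0,0,-0.037,-1]

```text
t: 8.8
ee_pos: [553.8, 230.2, 8.9]
orientation: [0.013, 1.0, -0.0, -0.001]
contact_force: [-0.1, -1.0, -0.0]
opening: 1.003
```

```bash
python3 to.py 554 230 1; python3 -c "
from h import *
im,m=shot('wrist','w6.png');print(proj(m,(459,232.5,24)))"
```

```text
8.8 [553.8 230.2   8.9] theta -88.47704436852746 q [ 0.28  0.75  1.79 -0.    0.61 -1.26] shift [-0.0007 -0.0006  0.0262]
(np.float64(283.3019332617757), np.float64(59.77763509470165))
```

View pics/w6.png

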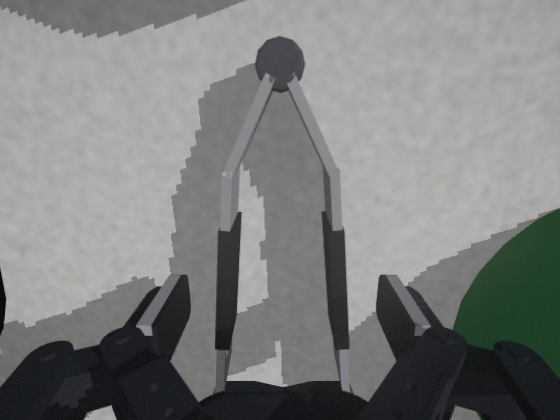

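The hub is at (280,60) and the grips stand symmetrically between the fingers, with the pads near mid-grip. Lowering and half-squeezing.

drive_tool:
  increments:
    - [0,0,0.015,0,0,0,-1]
    - [0,0,0.026,0,0,0,-0.8]
    - [0,0,0.026,0,0,0,-0.6]
    - [0,0,0.026,0,0,0,-0.4]
    - [0,0,0.026,0,0,0,-0.3]
    - [0,0,0.026,0,0,0,-0.27]
    - [0,0,0.026,0,0,0,-0.27]
    - [0,0,0.026,0,0,0,-0.27]
  squeeze: 60

```text
t: 9.65
ee_pos: [555.2, 230.6, 3.8]
orientation: [0.013, 1.0, 0.0, 0.001]
contact_force: [-0.5, -0.6, 10.2]
opening: 0.638
```

```bash
cat > gap.py <<'E'
from h import *
import sys,pickle
im,m=shot('wrist',sys.argv[1]); s=bot.get_state(); print(s['t'],s['ee_pos'].round(1),s['contact_force'].round(1),s['opening'])
E
python3 gap.py w7.png
```

```text
9.7 [555.2 230.6   3.8] [-0.7 -1.1 10.3] 0.6366794013600932
```

10 N of table contact, which is harmless. Lifting gently and checking that the tongs come along.

drive_tool:
  increments:
    - [0,0,-0.01,0,0,0,-0.27]
    - [0,0,-0.03,0,0,0,-0.27]
    - [0,0,-0.08,0,0,0,-0.27]
    - [0,0,-0.15,0,0,0,-0.27]
    - [0,0,-0.25,0,0,0,-0.27]
    - [0,0,-0.32,0,0,0,-0.27]
    - [0,0,-0.35,0,0,0,-0.27]
    - [0,0,-0.35,0,0,0,-0.27]

```text
t: 10.5
ee_pos: [554.7, 230.6, 109.0]
orientation: [0.013, 1.0, 0.0, 0.001]
contact_force: [-0.1, -0.2, -2.5]
opening: 0.637
```

```bash
python3 gap.py w8.png; python3 - <<'E'
from h import *
im,m=shot('side','si8.png'); im2,m2=shot('scene','sc8.png')
w=cv2.imread('pics/w8.png')
cv2.imwrite('pics/c8.png',np.hstack([cv2.resize(w,(400,300)),cv2.resize(im[130:330,150:416],(400,300))]))
E
```

```text
10.55 [554.3 230.5 107.7] [ 0.1  0.1 -1.9] 0.6387852165464121
```

View pics/c8.png

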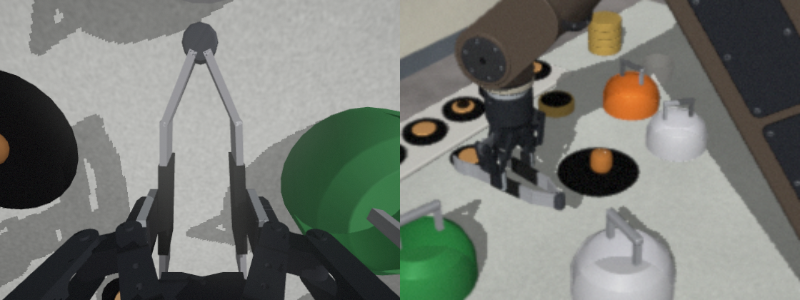

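The tongs are held level, half open (54 mm), and the dish and bun are untouched. Now I'll swing them so the tips point toward the bun (tongs axis about −75°, TCP target (518.5,96)).

drive_tool:
  increments:
    - [0.01,-0.04,-0.03,0,0,0.1,-0.27]
    - [0.03,-0.12,-0.03,0,0,0.25,-0.27]
    - [0.05,-0.2,-0.03,0,0,0.4,-0.27]
    - [0.07,-0.28,-0.03,0,0,0.55,-0.27]
    - [0.09,-0.36,-0.03,0,0,0.7,-0.27]
    - [0.1,-0.42,-0.03,0,0,0.85,-0.27]
    - [0.108,-0.451,-0.03,0,0,0.95,-0.27]
    - [0.108,-0.451,-0.03,0,0,1,-0.27]

```text
t: 11.45
ee_pos: [517.8, 94.8, 115.4]
orientation: [0.397, 0.918, -0.001, -0.001]
contact_force: [0.2, 0.8, -1.4]
opening: 0.639
```

drive_tool:
  increments:
    - [0,0,0,0,0,0.12,-0.27]
    - [0,0,0,0,0,0.28,-0.27]
    - [0,0,0,0,0,0.44,-0.27]
    - [0,0,0,0,0,0.56,-0.27]
    - [0,0,0,0,0,0.63,-0.27]
    - [0,0,0,0,0,0.63,-0.27]
    - [0,0,0,0,0,0.63,-0.27]

```text
t: 12.15
ee_pos: [518.2, 96.0, 115.7]
orientation: [0.607, 0.795, -0.0, -0.0]
contact_force: [-0.5, 0.7, -1.7]
opening: 0.635
```

```bash
python3 to.py 518.5 96 110; python3 gap.py w9.png; python3 - <<'E'
from h import *
im,m=shot('side','si9.png'); im2,m2=shot('scene','sc9.png')
cv2.imwrite('pics/c9.png',np.hstack([cv2.resize(im2[130:310,190:370],None,fx=2.2,fy=2.2,interpolation=2),cv2.resize(im[140:320,190:370],None,fx=2.2,fy=2.2,interpolation=2)]))
E
```

```text
12.15 [518.2  96.  115.7] theta -15.2658773688554 q [ 0.06  0.51  1.92 -0.    0.72 -0.21] shift [-0.0004  0.001   0.019 ]
12.2 [518.2  96.  115.9] [ 0.6  0.7 -0.2] 0.6399731218523814
```

View pics/c9.png

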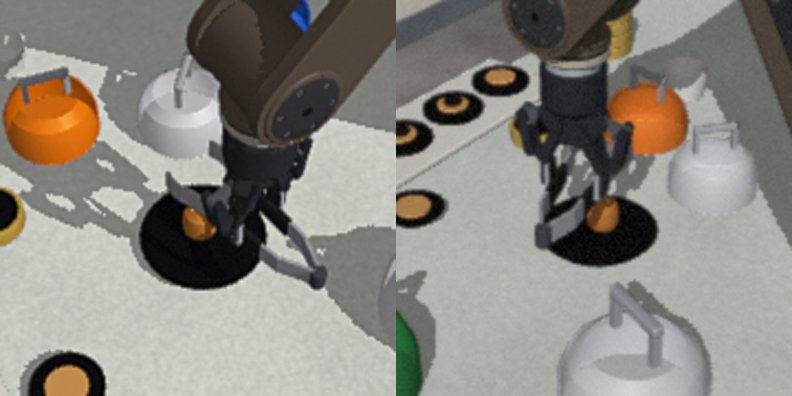

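Tips show at scene (267,211) and (288,198) and the hub at (334,255), with the bun still upright at scene (281,230). Comparing these with the predicted tong geometry.

```bash
python3 - <<'E'
from h import *
s=bot.get_state(); m=bot.camera_model('scene'); mt=bot.camera_model('side'); mw=bot.camera_model('wrist')
p=s['ee_pos']; R=Rot.from_quat(s['orientation']); f=-R.apply([1,0,0]); y=R.apply([0,1,0])
z=p[2]-3.8
def at(l,w,h): q=p+f*(l-96)+y*w; q[2]=z+h; return q
for n,a in dict(hubtop=(0,0,26),hubbot=(0,0,0),tipA=(195,36,26),tipAb=(195,36,0),tipB=(195,-36,26)).items():
    q=at(*a); print(n,q.round(0),*[np.round(proj(k,q),0) for k in (m,mt,mw)])
t=at(185,0,13); print('tip',t, 'f',f, 'to bun shift', (R.inv().apply(np.array([541.5,10,t[2]])-t)).round(1))
w=cv2.imread('pics/w9.png'); g=w.max(2)[20:140,230:340]
k=((g<75)*255).astype(np.uint8); n,l,st,ce=cv2.connectedComponentsWithStats(k)
for i in range(1,n):
    if st[i,4]>150: print(st[i]+np.array([230,20,0,0,0]),ce[i]+[230,20])
for fn in('w8.png','w6.png'):
    w=cv2.imread('pics/'+fn); g=w.max(2)[20:140,230:340]
    k=((g<75)*255).astype(np.uint8); n,l,st,ce=cv2.connectedComponentsWithStats(k)
    print(fn,[(st[i],ce[i]+[230,20]) for i in range(1,n) if st[i,4]>150])
E
```

```text
hubtop [493. 189. 138.] [335. 252.] [255. 241.] [280.  55.]
hubbot [493. 189. 112.] [334. 258.] [255. 250.] [280.  63.]
tipA [579.  10. 138.] [267. 210.] [272. 200.] [351. 468.]
tipAb [579.  10. 112.] [267. 217.] [272. 208.] [342. 420.]
tipB [510.  -9. 138.] [289. 195.] [297. 205.] [212. 468.]
tip [541.7255214   10.17672815 125.32483211] f [ 2.62631304e-01 -9.64896261e-01 -5.45804664e-05] to bun shift [-0.1 -0.3  0. ]
w8.png []
w6.png [(array([ 42,  54,  17,  18, 157], dtype=int32), array([280.49681529,  84.98726115]))]
```

Projections match the measured hub and tips within about 3 px, so the tongs are level and centred over the bun. Descending.

drive_tool:
  increments:
    - [0,0,0.05,0,0,0,-0.27]
    - [0,0,0.12,0,0,0,-0.27]
    - [0,0,0.18,0,0,0,-0.27]
    - [0,0,0.23,0,0,0,-0.27]
    - [0,0,0.27,0,0,0,-0.27]
    - [0,0,0.3,0,0,0,-0.27]
    - [0,0,0.311,0,0,0,-0.27]
    - [0,0,0.311,0,0,0,-0.27]

```text
t: 13.1
ee_pos: [518.5, 96.1, 23.0]
orientation: [0.608, 0.794, -0.0, -0.0]
contact_force: [-0.0, 0.4, -0.1]
opening: 0.637
```

```bash
python3 to.py 518.5 96 22.5; python3 - <<'E'
from h import *
im,m=shot('side','si10.png'); im2,m2=shot('scene','sc10.png')
cv2.imwrite('pics/c10.png',np.hstack([cv2.resize(im2[180:290,220:350],None,fx=3,fy=3,interpolation=2),cv2.resize(im[180:290,220:350],None,fx=3,fy=3,interpolation=2)]))
s=bot.get_state(); print(s['contact_force'],s['opening'])
E
```

```text
13.1 [518.5  96.1  23. ] theta -15.17343486897903 q [ 0.06  0.66  1.97 -0.    0.51 -0.21] shift [-0.0002  0.      0.0016]
[ 0.38146356 -0.07817533 -1.05032344] 0.637769961765991
```

View pics/c10.png

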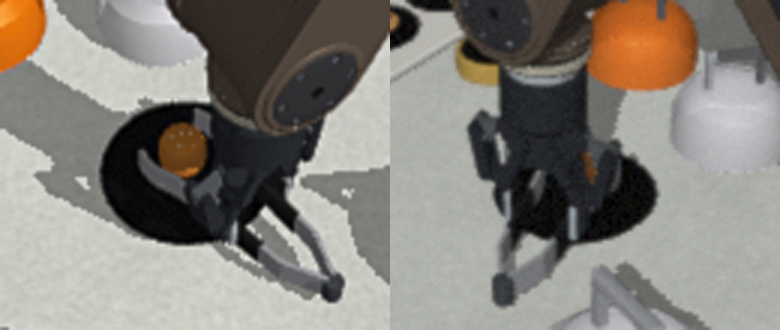

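The bun stands upright between the tip cups. Closing with a moderate squeeze.

drive_tool:
  increments:
    - [0,0,0,0,0,0,-0.2]
    - [0,0,0,0,0,0,-0.12]
    - [0,0,0,0,0,0,-0.05]
    - [0,0,0,0,0,0,0.02]
    - [0,0,0,0,0,0,0.1]
    - [0,0,0,0,0,0,0.3]
    - [0,0,0,0,0,0,0.5]
    - [0,0,0,0,0,0,0.5]
  squeeze: 45

```text
t: 14.0
ee_pos: [518.5, 96.1, 23.2]
orientation: [0.608, 0.794, 0.0, 0.0]
contact_force: [-0.0, 0.7, 1.4]
opening: 0.462
```

drive_tool:
  increments:
    - [0,0,0,0,0,0,0.5]
    - [0,0,0,0,0,0,0.5]
    - [0,0,0,0,0,0,0.5]

```text
t: 14.3
ee_pos: [518.5, 96.1, 23.2]
orientation: [0.608, 0.794, 0.0, 0.0]
contact_force: [-0.3, 0.9, 2.6]
opening: 0.461
```

Stopped at 0.461 (about 39–41 mm), so the tongs are closed on the bun rather than shut. Lifting.

drive_tool:
  increments:
    - [0,0,-0.015,0,0,0,0.5]
    - [0,0,-0.05,0,0,0,0.5]
    - [0,0,-0.1,0,0,0,0.5]
    - [0,0,-0.17,0,0,0,0.5]
    - [0,0,-0.25,0,0,0,0.5]
    - [0,0,-0.33,0,0,0,0.5]
    - [0,0,-0.41,0,0,0,0.5]
    - [0,0,-0.48,0,0,0,0.5]

```text
t: 15.1
ee_pos: [518.3, 96.0, 169.1]
orientation: [0.608, 0.794, 0.0, 0.0]
contact_force: [0.4, -0.3, -1.4]
opening: 0.461
```

drive_tool:
  increments:
    - [0,0,-0.04,0,0,0,0.5]
    - [0,0,-0.06,0,0,0,0.5]
    - [0,0,-0.06,0,0,0,0.5]
    - [0,0,-0.06,0,0,0,0.5]
    - [0,0,-0.06,0,0,0,0.5]
    - [0,0,-0.06,0,0,0,0.5]

```text
t: 15.7
ee_pos: [518.2, 96.0, 184.4]
orientation: [0.608, 0.794, -0.0, -0.0]
contact_force: [0.8, -0.1, -1.2]
opening: 0.461
```

```bash
python3 to.py 518.5 96 180; python3 - <<'E'
from h import *
im,m=shot('side','si11.png'); im2,m2=shot('scene','sc11.png')
cv2.imwrite('pics/c11.png',np.hstack([cv2.resize(im2[100:300,170:370],None,fx=1.9,fy=1.9,interpolation=2),cv2.resize(im[100:300,190:390],None,fx=1.9,fy=1.9,interpolation=2)]))
s=bot.get_state(); print(s['contact_force'],s['opening'])
for n,z in ((im2,m2),(im,m)):
    k=cv2.inRange(cv2.cvtColor(n,cv2.COLOR_BGR2HSV),(5,90,60),(25,255,255)); e=proj(z,(541.5,10,s['ee_pos'][2]+9))
    u,v=map(int,e); q=k[v-20:v+20,u-20:u+20]; yy,xx=np.nonzero(q); print('expected bun',np.round(e),'orange px',len(xx),(xx.mean()+u-20,yy.mean()+v-20) if len(xx) else None)
E
```

```text
15.7 [518.2  96.  184.4] theta -15.160368050425433 q [ 0.06  0.41  1.85  0.    0.88 -0.21] shift [-0.0003  0.0008  0.0147]
[ 0.11036435  0.62800555 -1.56782404] 0.4620980018618039
expected bun [281. 190.] orange px 217 (np.float64(280.815668202765), np.float64(189.2258064516129))
expected bun [283. 186.] orange px 370 (np.float64(294.93243243243245), np.float64(192.83243243243243))
```

The viewer is used up, so one last numeric check: no bun left on the dish, and the bun steady at the expected held position. Then I'll hand in.

drive_tool:
  increments:
    - [0,0,0,0,0,0,0.5]
    - [0,0,0,0,0,0,0.5]
    - [0,0,0,0,0,0,0.5]
    - [0,0,0,0,0,0,0.5]
    - [0,0,0,0,0,0,0.5]

```text
t: 16.3
ee_pos: [518.5, 96.0, 185.1]
orientation: [0.608, 0.794, 0.0, 0.0]
contact_force: [1.2, -0.0, -1.6]
opening: 0.459
```

```bash
python3 - <<'E'
from h import *
im,m=shot('scene','sc12.png'); s=bot.get_state()
k=cv2.inRange(cv2.cvtColor(im,cv2.COLOR_BGR2HSV),(5,90,60),(25,255,255))
def c(u,v,w=18):
    yy,xx=np.nonzero(k[v-w:v+w,u-w:u+w]); return len(xx),(xx.mean()+u-w,yy.mean()+v-w) if len(xx) else None
ok=c(281,190); print('held',ok,'on dish',c(281,232,12),s['ee_pos'],s['opening'],s['t'])
# bystanders/cover unchanged vs after cover placing
b=cv2.imread('pics/sc3.png')
for n,(u,v) in dict(tin=(186,227),ram=(188,153),saucer=(220,305),cover=(263,182)).items():
    print(n,np.abs(im[v-12:v+12,u-12:u+12].astype(int)-b[v-12:v+12,u-12:u+12]).mean().round(1))
if ok[0]>150 and abs(ok[1][1]-189)<3: print(bot.sign_off())
E
```

```text
held (212, (np.float64(280.75943396226415), np.float64(189.08018867924528))) on dish (0, None) [518.46753188  96.04593042 185.1446497 ] 0.4602770343048654 16.35
tin 4.3
ram 25.2
saucer 5.9
cover 17.2
the job is handed in; nothing more can be done
None
```

The job is handed in at t ≈ 16.4 s, with the gripper holding the tongs and the tongs holding the bun above the dish.

**What was done:** I lifted the small clear cover off the dish by its handle and stood it upright on the free table at about (480, −160). I then picked up the tongs half open, lowered them around the bun, closed them on it and raised it about 162 mm.

**Last checks:**
- **Bun:** in the scene camera it sits at (280.8, 189.1), against an expected (281, 190), and stayed steady for over 0.5 s. That puts its underside about 16 cm above the dish top. There are no bun-coloured pixels left on the dish.
- **Grip:** the opening holds at 0.46 (about 39 mm), so the tongs are closed on the bun rather than shut. The wrist reads about 1.6 N of load, close to tongs plus bun.
- **Forces:** the highest contact reading I saw was about 10 N, when the fingertips touched the table while gripping the tongs.
- **Tin and saucer:** their patches in the scene image are almost unchanged since the cover was set down.

**Checks that disagreed or failed:**
- **Ramekin and cover:** their scene-image patches did change (mean differences 25 and 17). The arm never went near the ramekin, and the cover was not approached after I released it. The arm or its shadow is the likely cause, but I did not confirm this.
- **Side camera:** its bun colour mask was off by about 13 px, probably because the orange cover was in the window, so I did not use it.
- **Final view:** I could not look at the last picture because the 12-picture limit was reached, so the end state was checked by numbers only.

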